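# Index the carving stand to its next hole

### The job

The round carving stand is locked by a spring pin with a red knob. Draw the pin, turn the wheel anticlockwise (seen from above) to the next hole, which is hidden under the wheel and must be found by feel, and let the pin drop fully home there so that the wheel is locked again. Never force the pin sideways or strain it, do not touch the carved turtle on the wheel, leave the other things on the bench where they are, and let go at the end.

Things in the scene. Friction and masses are not known exactly. Their poses are not given: they have to be found in the camera images.
- stand: fixed foot of the carving stand: plywood board 280 x 280 x 20 mm screwed to the bench, steel index ring on it, hidden by the wheel. Origin: on the bench top, on the wheel's vertical axis; z up. The wheel on it is a light wooden disc 250 mm across, top face 66 mm above the bench; four wooden pegs (12 mm across, 20 mm high) stand on the wheel 55 mm from the axis
- wheel (a joint): angle of the wheel, rad, growing anticlockwise seen from above; 0 at the start (pin in its first hole). Range -0.4 to 1.9; drag about 2 to 3 N at the knob when turned slowly. The next hole is somewhere between 0.70 and 1.20, out of sight; between the holes the pin rides on a flat steel ring. Holes are 12 mm wide, the pin 9 mm: a locked wheel has about 1.5 mm play each way at the knob
- knob (a point): centre of the red knob on the spring plunger: upright cylinder 28 mm across, 24 mm high, carried by the wheel 100 mm from its axis. With the pin home its centre is 105 mm above the bench; below it a 9 mm stem and, from 66 to 86 mm above the bench, a brass bush 22 mm across. It moves straight up and down in the wheel and may be pushed sideways to turn the wheel
- plunger (a joint): how far knob and pin are drawn up, m: 0 = pin home in a hole, about 0.009 = tip rides on the flat ring, 0.018 = upper stop. A spring (with the knob's weight) presses it down with about 7.5 N at 0, 9 N at 0.009, 10 N at 0.018; when free it drops by itself
- index_pin: steel pin, 9 mm across, round tip, under the knob and moving with it, out of sight inside the wheel. Origin at its tip. More than 20 N on it (for example the wheel pushed on against the wall of a hole) counts as forcing it
- carving: dark carved wooden turtle fixed in the middle of the wheel, 72 mm across (head: a ball reaching 52 mm from the axis) and 35 mm high. Origin: centre of its underside on the wheel's top face. Must not be touched
- gouge_wide: carving gouge lying flat, light wooden handle 110 x 22 x 22 mm to its -x, blade 18 mm wide to its +x, 210 mm overall. Origin on the bench under the handle's front end. Bystander
- gouge_narrow: carving gouge lying flat, brown wooden handle 110 x 22 x 22 mm to its -x, blade 8 mm wide to its +x, 210 mm overall. Origin on the bench under the handle's front end. Bystander
- marker: white marker with a black cap lying flat along its x, 138 mm long, 17 mm thick. Origin under the middle of the white barrel. Bystander
- dowel_stub: wooden dowel, 22 mm across and 40 mm high, standing on a corner of the stand's foot board. Origin: centre of its underside. Bystander
- sanding_disc: blue sanding disc lying flat, 80 mm across, 8 mm thick, with a 14 mm steel stub 10 mm high on top. Origin: centre of its underside. Bystander
- spanner: steel spanner lying flat along its x, 150 mm long. Bystander
- wood_block: brown wooden blank 90 x 60 x 35 mm. Origin: centre of its underside. Bystander

How it is judged (in metres and radians):
On the way, in this order (a step that is already met when the one before it is completed fails the run):
1. the pin is drawn clear of its starting hole (value of joint plunger above 0.0075 m), for 0.1 s.
2. the wheel is turned away anticlockwise with the pin out (value of joint wheel above 0.15 rad and value of joint plunger above 0.0075 m), for 0.1 s.
At the end, for the whole second after the job is handed in: the pin is home in the next hole (within 2 mm of its lowest position, wheel between 0.6 and 1.3 rad), the wheel is at rest (below 0.05 rad/s) and let go (value of joint plunger below 0.002 m and value of joint wheel between 0.6 and 1.3 rad and velocity of joint wheel between -0.05 and 0.05 rad/s); the robot touches nothing.
It fails at once if the index pin is forced: more than 20 N on it (contact force between index_pin and anything else above 20 N).
It fails at once if the carving is touched (contact force between carving and anything else above 0.5 N).
It fails at once if a bystander is moved by more than 20 mm (distance of any of gouge_wide, gouge_narrow, marker, dowel_stub, sanding_disc, spanner, wood_block from where it was at the start of the episode above 0.02 m).
It also fails if it takes over 45 s, if anything falls off the work surface, if the arm or the gripper's body presses on something with over 40 N, if the wrist force passes 120 N, or if a joint passes its speed limit or range.

### The arm

A 7-joint arm with a two-finger parallel gripper is mounted at the origin on the work surface. World frame = base frame: x ahead of the robot, y to its left, z up, the work surface at z = 0. Lengths are in m, angles in degrees, forces in N, time in s.
With the tool pointing down it reaches from about 0.4 to 0.875 m from the base axis. Payload 4.4 kg.
Tool frame: the origin (TCP) lies between the finger pads; the fingertips stand arm.tips_ahead ahead of it and the grasp point (between the pads) lies 3 mm ahead of it (arm.tips_ahead is the distance from the TCP to the fingertips, in m); z points along the fingers, y is the line along which they close (so a half turn about z gives the same grasp; the last joint's range is limited). The gripper opens to 85 mm and grips with 20 to 120 N. Pads are 22 mm wide; open, the fingers measure 114 mm over their backs; the gripper's body (76 mm by 85 mm) begins 54 mm behind the grasp point. The pads swing forward as they close: fully open they stand 13 mm farther back than shut.
Start: joints at [-72.754, 36.005, 2.206, 86.941, -1.547, 57.084, -1.146], TCP at [0.233, 0.607, 0.253] pointing down, gripper open.
Joint ranges: [-175.42, 175.42], [-21.48, 121.26], [-71.46, 75.88], [10.55, 141.38], [-63.04, 243.04], [13.31, 113.54], [-168.57, 168.57]. Speed limits (degrees/s): [147.25, 147.25, 180, 180, 180, 180, 180].

### API

Orientations are given as a 3x3 rotation matrix whose columns are the frame's x, y, z axes.
In Python, from rig import arm gives the robot as it stands. The module is installed in compiled form; this text tells all that it offers.
- The arm moves only by the tool carry_out, never from a script. Its argument "targets" is a list of rows, each a list of 6 numbers: the shift along the world's x, y, z in m, then the turn, a rotation vector about the world's x, y, z in rad. A call has 1 to 8 rows; each row shifts and turns the commanded pose from where the row before left it; what a row does not reach is not made up. A row lasts 1/8 s, in which the tool goes at most 62.5 mm and 10.7 degrees, less where a joint would pass 70% of its speed; a pose out of reach is approached as far as the arm can. A call with a gripper value outside its range is refused whole. "gripper" is the opening, from 0 (shut) to 1 (fully open), set as the call begins (left out, the last holds). The fingers move at their own pace and stop on an object; "squeeze" is the grip in N (left out, the last holds). Time passes only in rows, so rows that do not move let the fingers close. It gives the time, the measured TCP pose, the force, the opening and the grip force at its end, in the units of the state.
- arm.read_state(): the state, without advancing time (a new reading comes with each control period).
- arm.snapshot(name): name is "scene" or "side" or "wrist"; returns a dict with "frame" (400x640x3 uint8, red, green, blue), "intrinsics" (3x3 intrinsics, pixels), "dist_coeffs" ([k1, k2, p1, p2, k3] as OpenCV has them; the pictures are not rectified), "T" (4x4, takes a point from camera to world coordinates); the wrist camera has in their place "hand_eye" (4x4, takes a point from camera to tool coordinates, whose origin is the TCP and whose axes are the flange's). Camera axes: x right, y up, looking along -z (the intrinsics and any distortion apply to the point x, -y, -z); pixel columns grow to the right and rows downward; lengths in m; the calibration is good to about 2 mm. A picture is of the moment at which its call begins: read the wrist's pose just before it. There is no depth.
- arm.close_job(): hands the job in; it is judged then, once.
The state is a dict: "time_s": time; "q": joint angles; "joint_vel": joint speeds; "joint_torque": joint torques, N m; "ee_pos": TCP position; "orientation": TCP orientation; "contact_force": force on the tool from outside, world axes, zero at the start; "torque": the same for the moment, N m; "finger_gap": opening from 0.0 (shut) to 1.0 (fully open); "grasp_force": force on a finger pad.
Only numpy, scipy, OpenCV 4.12 (cv2) and the standard library are available. Lean on these libraries where they do the work, as an engineer would, in place of code of your own. Each camera call takes 0.05 s, during which the arm holds its last target. There are 200 camera calls.

## Working session

There is one attempt and no reset: what is moved stays moved. The work goes in short steps, Python scripts to look and compute and a tool call to move; the robot and the scene stay as the last step left them, time stands still between calls to the robot, and variables do not carry over. Pictures are saved under pics/ and viewed, at most 10 in all, crops included, and the job is handed in when it is done.

Besides the shell and the picture viewer there is one more tool, called after "Call:" as name(argument=value, ...), one argument or row to a line, values as JSON. carry_out: Moves the arm, as the interface text tells. Its arguments: {"type":"object","properties":{"targets":{"type":"array","items":{"type":"array","items":{"type":"number"}}},"gripper":{"type":"number"},"squeeze":{"type":"number"}},"required":["targets"]}

```bash
mkdir -p pics
cat > h.py <<'E'
import numpy as np, cv2
from rig import arm
def ray(s,T,uv):
    K=np.array(s["intrinsics"]);d=np.array(s["dist_coeffs"])
    p=cv2.undistortPoints(np.array([[uv]],float),K,d)[0,0]
    return T[:3,3],T[:3,:3]@np.array([p[0],-p[1],-1.])
def at_z(s,T,uv,z):
    o,v=ray(s,T,uv);return o+v*(z-o[2])/v[2]
def red(f):
    h=cv2.cvtColor(f,cv2.COLOR_RGB2HSV)
    m=(((h[...,0]<6)|(h[...,0]>174))&(h[...,1]>150)&(h[...,2]>70)).astype(np.uint8)
    n,l,st,c=cv2.connectedComponentsWithStats(m)
    return [(st[i].tolist(),c[i].round(1).tolist()) for i in range(1,n) if st[i][4]>40]
E
python3 - <<'E'
from h import *
s0=arm.read_state();print({k:np.round(v,3).tolist() for k,v in s0.items()},arm.tips_ahead)
for n in("scene","side"):
    s=arm.snapshot(n);cv2.imwrite(f"pics/{n}.png",s["frame"][...,::-1])
    T=np.array(s["T"]);print(n,T[:3,3].round(3),red(s["frame"]))
    for st,c in red(s["frame"]): print(at_z(s,T,c,.105).round(4))
E
```

```text
{'time_s': 0.0, 'q': [-72.754, 36.058, 2.203, 86.999, -1.548, 57.084, -1.145], 'joint_vel': [0.013, 0.052, -0.054, 0.081, 0.078, -0.139, 0.059], 'joint_torque': [0.001, -56.341, 1.226, -19.344, 0.011, 0.01, 0.0], 'ee_pos': [0.233, 0.606, 0.252], 'orientation': [[-0.933, 0.359, -0.001], [0.359, 0.933, -0.002], [-0.0, -0.002, -1.0]], 'contact_force': [0.054, 0.041, 0.813], 'torque': [-0.047, 0.035, -0.081], 'grasp_force': 0.0, 'finger_gap': 1.0} 0.022
scene [1.273 0.062 1.169] []
side [ 0.421 -0.668  0.91 ] [([313, 183, 9, 8, 58], [317.0, 186.6])]
[0.5599 0.0189 0.105 ]
```

View pics/scene.png

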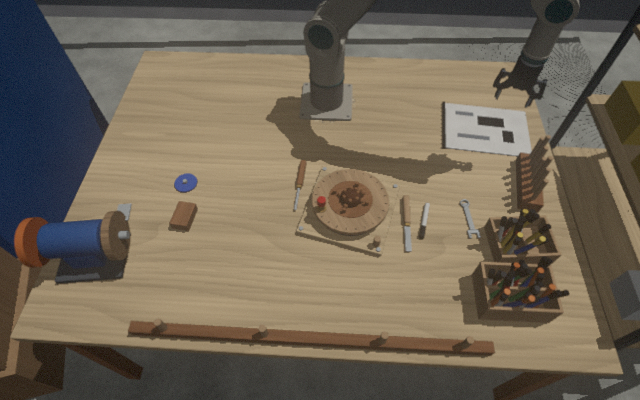

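View pics/side.png

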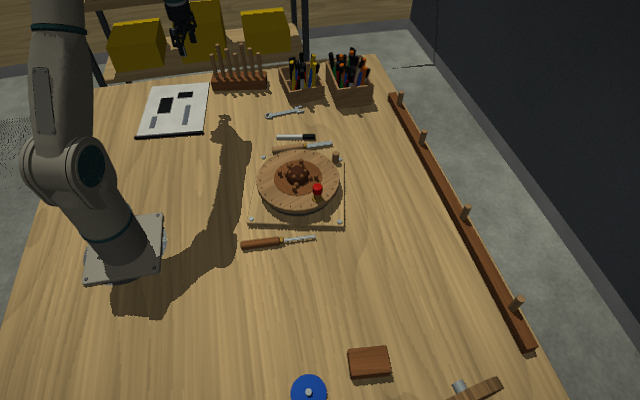

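The scene view has the knob at (321,201) and the turtle at (350,198). The side view has the knob at (317,188) and the turtle at (297,174). I'll work out both positions from these.

Run:
```python
from h import *
for n,k,t in(("scene",(321,201),(350,198)),("side",(317,188),(297,174))):
    s=arm.snapshot(n);T=np.array(s["T"]);print(n,at_z(s,T,k,.108).round(4),at_z(s,T,t,.085).round(4))
s=arm.snapshot("wrist");print(np.array(s["hand_eye"]).round(3).tolist(),np.array(s["intrinsics"]).tolist(),s["dist_coeffs"])
```

```text
scene [0.5633 0.0131 0.108 ] [0.5315 0.1031 0.085 ]
side [0.5584 0.0113 0.108 ] [0.5158 0.0965 0.085 ]
[[0.0, 0.957, 0.291, 0.076], [1.0, -0.001, 0.002, 0.001], [0.002, 0.291, -0.957, -0.12], [0.0, 0.0, 0.0, 1.0]] [[307.4274325022543, 0.0, 319.24565903589183], [0.0, 307.4274325022543, 203.6764302409511], [0.0, 0.0, 1.0]] [-0.05690401  0.          0.          0.          0.        ]
```

Call:
carry_out(
  targets=[
    [0.027,-0.0495,0,0,0,-0.067],
    [0.027,-0.0495,0,0,0,-0.067],
    [0.027,-0.0495,0,0,0,-0.067],
    [0.027,-0.0495,0,0,0,-0.067],
    [0.027,-0.0495,0,0,0,-0.067],
    [0.027,-0.0495,0,0,0,-0.067],
    [0.027,-0.0495,0,0,0,-0.067],
    [0.027,-0.0495,0,0,0,-0.067],
  ],
)

```text
time_s: 1.25
ee_pos: [0.4498, 0.2093, 0.2535]
orientation: [[-0.618, 0.786, 0.001], [0.786, 0.618, 0.0], [0.0, 0.001, -1.0]]
contact_force: [1.7, 0.8, 0.3]
finger_gap: 1.0
grasp_force: 0.0
```

Call:
carry_out(
  targets=[
    [0.027,-0.0495,0,0,0,-0.067],
    [0.027,-0.0495,0,0,0,-0.067],
    [0.027,-0.0495,-0.02,0,0,-0.067],
    [0.03,-0.0495,-0.02,0,0,-0.067],
    [0,0,0,0,0,0],
    [0,0,0,0,0,0],
  ],
  gripper=0.75,
)

```text
time_s: 2.0
ee_pos: [0.5597, 0.0132, 0.213]
orientation: [[-0.389, 0.921, -0.001], [0.921, 0.389, 0.001], [0.001, -0.001, -1.0]]
contact_force: [-0.7, 0.2, -0.0]
finger_gap: 0.75
grasp_force: 0.0
```

```bash
cat >> h.py <<'E'
def wrist(name=None):
    r=arm.read_state();s=arm.snapshot("wrist")
    T=np.eye(4);T[:3,:3]=r["orientation"];T[:3,3]=r["ee_pos"];T=T@np.array(s["hand_eye"])
    if name: cv2.imwrite(f"pics/{name}.png",s["frame"][...,::-1])
    return r,s,T
E
python3 - <<'E'
from h import *
r,s,T=wrist("w1");print(r["time_s"],np.round(r["ee_pos"],4),np.round(r["orientation"],3).tolist(),np.round(r["contact_force"],2),r["finger_gap"])
for st,c in red(s["frame"]): print(st,c,at_z(s,T,c,.11).round(4))
E
```

```text
2.0 [0.5597 0.0132 0.213 ] [[-0.389, 0.921, -0.001], [0.921, 0.389, 0.001], [0.001, -0.001, -1.0]] [-0.72  0.17 -0.04] 0.7501557133402952
[299, 190, 36, 41, 1148] [316.7, 210.6] [0.5564 0.0138 0.11  ]
```

View pics/w1.png

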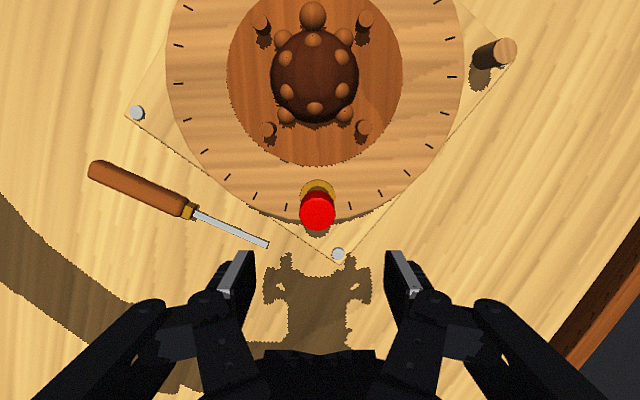

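Run:
```python
from h import *
from scipy.optimize import least_squares
r,s,T=wrist()
f=s["frame"]
m=((f[...,0]>200)&(f[...,1]<60)&(f[...,2]<60));v,u=np.nonzero(m)
print(u.mean(),v.mean(),u.min(),u.max(),v.min(),v.max(),m.sum())
k=at_z(s,T,(u.mean(),v.mean()),.117);print("knob",k.round(4))
P=np.array([at_z(s,T,p,.086)[:2] for p in((261,22),(365,19),(268,129),(363,127))]);c=P.mean(0);print(c,np.linalg.norm(P-c,axis=1))
# wheel rim points
Q=np.array([at_z(s,T,p,.066)[:2] for p in((166,75),(464,70),(204,172),(431,164))])
q=least_squares(lambda x:np.linalg.norm(Q-x,axis=1)-.125,c);print(q.x,q.fun)
for c in(c,q.x):
  d=k[:2]-c;print(np.linalg.norm(d),np.degrees(np.arctan2(d[1],d[0])))
```

```text
316.27688787185355 214.53432494279176 300 333 199 231 874
knob [0.5566 0.0139 0.117 ]
[0.51604603 0.10505989] [0.05385833 0.05407194 0.05365618 0.05368282]
[0.51574684 0.10480454] [-0.00237442 -0.001718    0.00021741 -0.00058999]
0.0997832896121512 -66.03468986670958
0.09967219217914444 -65.81790278826621
```

Call:
carry_out(
  targets=[
    [-0.003,0.0007,-0.03,0,0,0.02],
    [0,0,-0.03,0,0,0],
    [0,0,0,0,0,0],
  ],
  gripper=0.6,
)

```text
time_s: 2.48
ee_pos: [0.5554, 0.0152, 0.1522]
orientation: [[-0.41, 0.912, -0.004], [0.912, 0.41, 0.001], [0.002, -0.003, -1.0]]
contact_force: [-0.5, 0.4, 0.1]
finger_gap: 0.597
grasp_force: 0.0
```

Run:
```python
from h import *
r,s,T=wrist("w2");R=np.array(r["orientation"])
f=s["frame"]
m=((f[...,0]>200)&(f[...,1]<60)&(f[...,2]<60));v,u=np.nonzero(m)
print(u.mean(),v.mean(),u.min(),u.max(),v.min(),v.max(),m.sum())
k=at_z(s,T,(u.mean(),v.mean()),.117);print("knob",k.round(4),R.T@(k-r["ee_pos"]),r["ee_pos"],r["contact_force"])
```

```text
321.6719263642341 254.5285996055227 299 345 234 275 1521
knob [0.5565 0.014  0.117 ] [-0.00163393  0.00069313  0.03517047] [0.55535593 0.01517865 0.15217607] [-0.49564376  0.44620958  0.0801714 ]
```

View pics/w2.png

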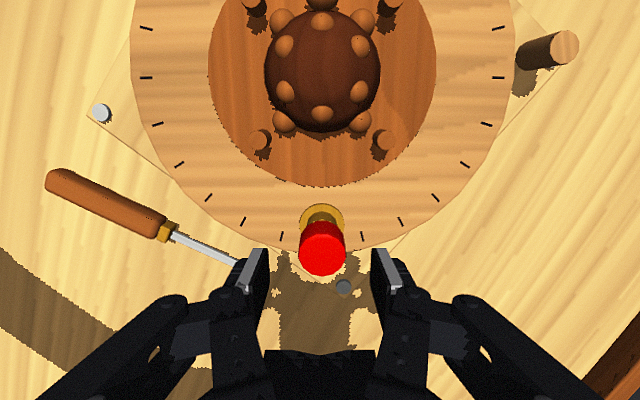

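The knob top at (322,254) lies midway between the pads at (270) and (371), about 0.7 mm off. Next I descend, then close gently.

Call:
carry_out(
  targets=[
    [0.001,-0.001,-0.02,0,0,0],
    [0,0,-0.0195,0,0,0],
    [0,0,0,0,0,0],
  ],
)

```text
time_s: 2.9
ee_pos: [0.5581, 0.0131, 0.1143]
orientation: [[-0.409, 0.913, -0.0], [0.913, 0.409, 0.0], [0.0, -0.0, -1.0]]
contact_force: [-0.4, 0.4, 0.0]
finger_gap: 0.6
grasp_force: 0.0
```

Call:
carry_out(
  targets=[
    [0,0,0,0,0,0],
    [0,0,0,0,0,0],
    [0,0,0,0,0,0],
    [0,0,0,0,0,0],
  ],
  gripper=0.25,
  squeeze=30,
)

```text
time_s: 3.4
ee_pos: [0.5589, 0.0126, 0.1154]
orientation: [[-0.408, 0.913, 0.002], [0.913, 0.408, 0.0], [-0.001, 0.002, -1.0]]
contact_force: [-0.7, 0.1, 6.8]
finger_gap: 0.317
grasp_force: 29.8
```

Call:
carry_out(
  targets=[
    [0,0,0.004,0,0,0],
    [0,0,0.004,0,0,0],
    [0,0,0.003,0,0,0],
    [0,0,0.002,0,0,0],
    [0,0,0,0,0,0],
    [0,0,0,0,0,0],
  ],
)

```text
time_s: 4.15
ee_pos: [0.5582, 0.0124, 0.1267]
orientation: [[-0.408, 0.913, 0.0], [0.913, 0.408, -0.0], [-0.0, 0.0, -1.0]]
contact_force: [2.7, -1.1, -9.0]
finger_gap: 0.314
grasp_force: 30.2
```

Run:
```python
from h import *
r,s,T=wrist("w3");R=np.array(r["orientation"])
f=s["frame"]
m=((f[...,0]>200)&(f[...,1]<60)&(f[...,2]<60));v,u=np.nonzero(m)
print(u.mean(),v.mean(),u.min(),u.max(),v.min(),v.max(),m.sum(),r["ee_pos"],r["contact_force"])
```

```text
319.0707201379905 283.4195774040535 290 348 259 309 2319 [0.55821992 0.01240434 0.12674581] [ 2.68155993 -1.13175493 -8.99161606]
```

View pics/w3.png

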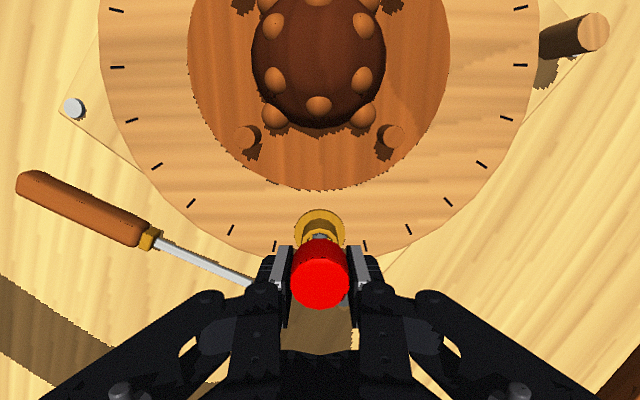

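The knob is raised about 12 mm, with the bare stem visible at (320,238), and it is still between the pads. Now I compute the arc.

Run:
```python
import numpy as np
a=np.radians(-65.6)+.075*np.arange(17);p=.101*np.c_[np.cos(a),np.sin(a)];print(np.diff(p,axis=0).round(4).tolist(), np.degrees(a).round(1))
```

```text
[[0.0068, 0.0034], [0.0065, 0.0039], [0.0062, 0.0044], [0.0058, 0.0048], [0.0055, 0.0052], [0.0051, 0.0056], [0.0046, 0.006], [0.0042, 0.0063], [0.0037, 0.0066], [0.0032, 0.0069], [0.0026, 0.0071], [0.0021, 0.0073], [0.0016, 0.0074], [0.001, 0.0075], [0.0004, 0.0076], [-0.0001, 0.0076]] [-65.6 -61.3 -57.  -52.7 -48.4 -44.1 -39.8 -35.5 -31.2 -26.9 -22.6 -18.3
 -14.   -9.7  -5.4  -1.1   3.2]
```

Call:
carry_out(
  targets=[
    [0.0068,0.0034,0,0,0,0.075],
    [0.0065,0.0039,0,0,0,0.075],
    [0.0062,0.0044,0,0,0,0.075],
    [0.0058,0.0048,0,0,0,0.075],
  ],
)

```text
time_s: 4.7
ee_pos: [0.5829, 0.0283, 0.1265]
orientation: [[-0.66, 0.751, -0.001], [0.751, 0.66, -0.001], [0.0, -0.002, -1.0]]
contact_force: [2.2, -1.0, -9.3]
finger_gap: 0.313
grasp_force: 30.2
```

Call:
carry_out(
  targets=[
    [0.0055,0.0052,0,0,0,0.075],
    [0.0051,0.0056,0,0,0,0.075],
    [0.0046,0.006,0,0,0,0.075],
    [0.0042,0.0063,0,0,0,0.075],
    [0,0,0,0,0,0],
    [0,0,0,0,0,0],
  ],
)

```text
time_s: 5.45
ee_pos: [0.6026, 0.0518, 0.1267]
orientation: [[-0.851, 0.524, -0.0], [0.524, 0.851, -0.0], [0.0, -0.0, -1.0]]
contact_force: [2.8, 0.5, -9.2]
finger_gap: 0.317
grasp_force: 30.3
```

```bash
cat >> h.py <<'E'
def look(name=None,z=.117):
    r,s,T=wrist(name);f=s["frame"]
    m=((f[...,0]>150)&(f[...,1]<60)&(f[...,2]<60));v,u=np.nonzero(m)
    R=np.array(r["orientation"]);d=np.array(r["ee_pos"])-[.516,.105,0]
    print("t",r["time_s"],"ee",np.round(r["ee_pos"],4),"ang",np.degrees(np.arctan2(d[1],d[0])).round(2),"rad",np.hypot(*d[:2]).round(4),"tooldir",np.degrees(np.arctan2(-R[1,0],-R[0,0])).round(2),
     "F_tool",(R.T@r["contact_force"]).round(2),"gap",r["finger_gap"],"grip",r["grasp_force"])
    print("red",u.mean().round(1),v.mean().round(1),u.min(),u.max(),v.min(),v.max(),m.sum())
    return r,s,T
E
python3 -c "
from h import *
look('w4')"
```

```text
t 5.45 ee [0.6026 0.0518 0.1267] ang -31.54 rad 0.1017 tooldir -31.63 F_tool [-2.15  1.93  9.21] gap 0.31679856675823265 grip 30.327159762382507
red 315.7 273.8 290 344 241 299 1589
```

Call:
carry_out(
  targets=[
    [0,0,-0.001,0,0,0],
    [0,0,-0.001,0,0,0],
    [0,0,0,0,0,0],
  ],
)

```text
time_s: 5.88
ee_pos: [0.6027, 0.0518, 0.1251]
orientation: [[-0.852, 0.524, -0.0], [0.524, 0.852, -0.0], [0.0, -0.0, -1.0]]
contact_force: [0.7, -0.7, -5.2]
finger_gap: 0.309
grasp_force: 30.8
```

Call:
carry_out(
  targets=[
    [0,0,-0.0005,0,0,0],
    [0,0,0,0,0,0],
  ],
)

```text
time_s: 6.12
ee_pos: [0.6027, 0.0519, 0.1249]
orientation: [[-0.852, 0.524, 0.0], [0.524, 0.852, -0.0], [-0.0, -0.0, -1.0]]
contact_force: [-1.4, -1.5, 0.1]
finger_gap: 0.316
grasp_force: 31.2
```

Lifting force is now about 0, so the ring is carrying the pin. I'll scan with the knob still gripped: over the hole, the ring stops carrying the spring and Fz should jump to about -9 N.

Call:
carry_out(
  targets=[
    [0.001,0.00175,0,0,0,0.02],
    [0.001,0.00175,0,0,0,0.02],
    [0.001,0.0018,0,0,0,0.02],
    [0.001,0.0018,0,0,0,0.02],
    [0,0,0,0,0,0],
  ],
)

```text
time_s: 6.75
ee_pos: [0.6069, 0.0596, 0.1244]
orientation: [[-0.892, 0.452, 0.0], [0.452, 0.892, 0.0], [-0.0, 0.0, -1.0]]
contact_force: [-0.2, -2.0, 1.1]
finger_gap: 0.314
grasp_force: 31.3
```

Call:
carry_out(
  targets=[
    [0.0009,0.0018,0,0,0,0.02],
    [0.0005,0.0009,0,0,0,0.01],
    [0,0,0,0,0,0],
  ],
)

```text
time_s: 7.12
ee_pos: [0.6082, 0.0622, 0.1244]
orientation: [[-0.905, 0.426, 0.0], [0.426, 0.905, 0.0], [0.0, 0.0, -1.0]]
contact_force: [-0.9, -2.1, 2.8]
finger_gap: 0.317
grasp_force: 31.4
```

Call:
carry_out(
  targets=[
    [0.0008,0.0018,0,0,0,0.02],
    [0.0004,0.0009,0,0,0,0.01],
    [0,0,0,0,0,0],
  ],
)

```text
time_s: 7.5
ee_pos: [0.6094, 0.065, 0.1243]
orientation: [[-0.917, 0.399, 0.0], [0.399, 0.917, 0.0], [0.0, 0.0, -1.0]]
contact_force: [-2.5, -1.9, 3.0]
finger_gap: 0.315
grasp_force: 31.5
```

Call:
carry_out(
  targets=[
    [0.0008,0.0019,0,0,0,0.02],
    [0.0004,0.0009,0,0,0,0.01],
    [0,0,0,0,0,0],
  ],
)

```text
time_s: 7.88
ee_pos: [0.6106, 0.0678, 0.1243]
orientation: [[-0.929, 0.371, -0.0], [0.371, 0.929, 0.0], [0.0, 0.0, -1.0]]
contact_force: [-2.1, -1.5, 3.3]
finger_gap: 0.316
grasp_force: 31.5
```

Call:
carry_out(
  targets=[
    [0.0007,0.0019,0,0,0,0.02],
    [0.0003,0.001,0,0,0,0.01],
    [0,0,0,0,0,0],
  ],
)

```text
time_s: 8.25
ee_pos: [0.6117, 0.0707, 0.1243]
orientation: [[-0.939, 0.343, 0.0], [0.343, 0.939, 0.0], [0.0, 0.0, -1.0]]
contact_force: [-2.9, -1.9, 3.5]
finger_gap: 0.316
grasp_force: 31.5
```

Call:
carry_out(
  targets=[
    [0.0006,0.0019,0,0,0,0.02],
    [0.0003,0.001,0,0,0,0.01],
    [0,0,0,0,0,0],
  ],
)

```text
time_s: 8.62
ee_pos: [0.6126, 0.0736, 0.1243]
orientation: [[-0.949, 0.315, 0.0], [0.315, 0.949, 0.0], [-0.0, 0.0, -1.0]]
contact_force: [-2.5, -2.2, 3.7]
finger_gap: 0.318
grasp_force: 31.5
```

Call:
carry_out(
  targets=[
    [0.0006,0.0019,0,0,0,0.02],
    [0.0003,0.001,0,0,0,0.01],
    [0,0,0,0,0,0],
  ],
)

```text
time_s: 9.0
ee_pos: [0.6134, 0.0764, 0.1243]
orientation: [[-0.958, 0.286, 0.0], [0.286, 0.958, 0.0], [0.0, 0.0, -1.0]]
contact_force: [-2.6, -2.6, 3.2]
finger_gap: 0.314
grasp_force: 31.5
```

Call:
carry_out(
  targets=[
    [0.0005,0.0019,0,0,0,0.02],
    [0.0003,0.001,0,0,0,0.01],
    [0,0,0,0,0,0],
  ],
)

```text
time_s: 9.38
ee_pos: [0.6143, 0.0799, 0.124]
orientation: [[-0.967, 0.256, 0.0], [0.256, 0.967, 0.001], [0.0, 0.001, -1.0]]
contact_force: [-1.9, -0.6, -0.8]
finger_gap: 0.317
grasp_force: 31.2
```

Fz fell from +3.2 to -0.8, which looks like the edge of the hole. I'll continue in 1 mm steps.

Call:
carry_out(
  targets=[
    [0.0002,0.001,0,0,0,0.01],
    [0,0,0,0,0,0],
  ],
)

```text
time_s: 9.62
ee_pos: [0.6145, 0.0805, 0.124]
orientation: [[-0.969, 0.248, 0.0], [0.248, 0.969, 0.001], [0.0, 0.001, -1.0]]
contact_force: [-1.3, -0.2, -2.7]
finger_gap: 0.314
grasp_force: 30.9
```

Call:
carry_out(
  targets=[
    [0.0002,0.001,0,0,0,0.01],
    [0,0,0,0,0,0],
  ],
)

```text
time_s: 9.88
ee_pos: [0.6146, 0.0812, 0.1239]
orientation: [[-0.971, 0.238, -0.0], [0.238, 0.971, 0.0], [0.0, 0.0, -1.0]]
contact_force: [-0.1, 0.2, -6.2]
finger_gap: 0.318
grasp_force: 30.7
```

Call:
carry_out(
  targets=[
    [0.0002,0.001,0,0,0,0.01],
    [0,0,0,0,0,0],
  ],
)

```text
time_s: 10.12
ee_pos: [0.6147, 0.0818, 0.1239]
orientation: [[-0.973, 0.229, -0.0], [0.229, 0.973, -0.0], [0.0, -0.0, -1.0]]
contact_force: [1.1, -1.2, -7.8]
finger_gap: 0.312
grasp_force: 30.5
```

Call:
carry_out(
  targets=[
    [0.0002,0.001,0,0,0,0.01],
    [0,0,0,0,0,0],
  ],
)

```text
time_s: 10.38
ee_pos: [0.6149, 0.0828, 0.124]
orientation: [[-0.976, 0.219, -0.0], [0.219, 0.976, -0.0], [0.0, -0.0, -1.0]]
contact_force: [1.7, -1.3, -8.9]
finger_gap: 0.315
grasp_force: 30.4
```

Call:
carry_out(
  targets=[
    [0.0002,0.001,0,0,0,0.01],
    [0,0,-0.001,0,0,0],
    [0,0,0,0,0,0],
  ],
)

```text
time_s: 10.75
ee_pos: [0.6152, 0.0839, 0.1232]
orientation: [[-0.978, 0.209, -0.0], [0.209, 0.978, -0.0], [0.0, -0.0, -1.0]]
contact_force: [0.0, -3.0, -9.2]
finger_gap: 0.315
grasp_force: 30.4
```

Call:
carry_out(
  targets=[
    [0,0,-0.001,0,0,0],
    [0,0,0,0,0,0],
  ],
)

```text
time_s: 11.0
ee_pos: [0.6152, 0.0839, 0.1223]
orientation: [[-0.978, 0.209, -0.0], [0.209, 0.978, -0.0], [0.0, -0.0, -1.0]]
contact_force: [0.8, -3.2, -9.4]
finger_gap: 0.313
grasp_force: 30.4
```

Still free at -9.4 N, so I'll go deeper.

Call:
carry_out(
  targets=[
    [0,0,-0.001,0,0,0],
    [0,0,0,0,0,0],
  ],
)

```text
time_s: 11.25
ee_pos: [0.6152, 0.0839, 0.1213]
orientation: [[-0.978, 0.209, -0.0], [0.209, 0.978, -0.0], [0.0, -0.0, -1.0]]
contact_force: [0.1, -2.2, -8.2]
finger_gap: 0.315
grasp_force: 30.4
```

Call:
carry_out(
  targets=[
    [0,0,-0.001,0,0,0],
    [0,0,0,0,0,0],
  ],
)

```text
time_s: 11.5
ee_pos: [0.6152, 0.084, 0.1202]
orientation: [[-0.978, 0.209, -0.0], [0.209, 0.978, 0.0], [0.0, 0.0, -1.0]]
contact_force: [0.4, -2.8, -8.6]
finger_gap: 0.314
grasp_force: 30.4
```

Call:
carry_out(
  targets=[
    [0,0,-0.001,0,0,0],
    [0,0,0,0,0,0],
  ],
)

```text
time_s: 11.75
ee_pos: [0.6152, 0.0841, 0.1192]
orientation: [[-0.978, 0.209, -0.0], [0.209, 0.978, 0.0], [0.0, 0.0, -1.0]]
contact_force: [1.0, -2.3, -8.0]
finger_gap: 0.318
grasp_force: 30.4
```

Call:
carry_out(
  targets=[
    [0,0,-0.001,0,0,0],
    [0,0,0,0,0,0],
  ],
)

```text
time_s: 12.0
ee_pos: [0.6152, 0.0841, 0.1183]
orientation: [[-0.978, 0.209, 0.0], [0.209, 0.978, 0.0], [0.0, 0.0, -1.0]]
contact_force: [0.8, -2.4, -8.8]
finger_gap: 0.315
grasp_force: 30.5
```

Call:
carry_out(
  targets=[
    [0,0,-0.001,0,0,0],
    [0,0,-0.001,0,0,0],
    [0,0,0,0,0,0],
  ],
)

```text
time_s: 12.38
ee_pos: [0.6152, 0.0841, 0.1162]
orientation: [[-0.978, 0.209, -0.0], [0.209, 0.978, 0.0], [0.0, 0.0, -1.0]]
contact_force: [0.7, -0.9, -8.3]
finger_gap: 0.314
grasp_force: 30.5
```

Call:
carry_out(
  targets=[
    [0,0,-0.0007,0,0,0],
    [0,0,0,0,0,0],
  ],
)

```text
time_s: 12.62
ee_pos: [0.6152, 0.0841, 0.1156]
orientation: [[-0.978, 0.209, 0.0], [0.209, 0.978, 0.0], [-0.0, 0.0, -1.0]]
contact_force: [0.4, -1.5, -7.8]
finger_gap: 0.314
grasp_force: 30.5
```

Call:
carry_out(
  targets=[
    [0,0,-0.0005,0,0,0],
    [0,0,0,0,0,0],
  ],
)

```text
time_s: 12.88
ee_pos: [0.6153, 0.0841, 0.1156]
orientation: [[-0.978, 0.209, 0.0], [0.209, 0.978, 0.0], [-0.0, 0.0, -1.0]]
contact_force: [-1.4, -0.6, -2.6]
finger_gap: 0.319
grasp_force: 30.9
```

Call:
carry_out(
  targets=[
    [0,0,0,0,0,0],
    [0,0,0,0,0,0],
    [0,0,0,0,0,0],
    [0,0,0,0,0,0],
  ],
  gripper=0.6,
)

```text
time_s: 13.38
ee_pos: [0.6154, 0.0841, 0.1153]
orientation: [[-0.978, 0.209, 0.0], [0.209, 0.978, 0.0], [-0.0, 0.0, -1.0]]
contact_force: [-0.1, -0.4, -0.3]
finger_gap: 0.602
grasp_force: 0.0
```

Call:
carry_out(
  targets=[
    [0,0,0.01,0,0,0],
    [0,0,0.03,0,0,0],
    [0,0,0.03,0,0,0],
    [0,0,0.03,0,0,0],
    [0,0,0,0,0,0],
    [0,0,0,0,0,0],
  ],
)

```text
time_s: 14.12
ee_pos: [0.6148, 0.0839, 0.2151]
orientation: [[-0.978, 0.209, -0.0], [0.209, 0.978, -0.0], [0.0, -0.0, -1.0]]
contact_force: [-0.7, 0.5, 0.5]
finger_gap: 0.6
grasp_force: 0.0
```

Run:
```python
from h import *
r,s,T=look("w5")
f=s["frame"];m=((f[...,0]>200)&(f[...,1]<60)&(f[...,2]<60));v,u=np.nonzero(m)
k=at_z(s,T,(u.mean(),v.mean()),.117);d=k[:2]-[.516,.105]
print(k,np.hypot(*d),np.arctan2(d[1],d[0])+np.radians(66),m.sum())
```

```text
t 14.125 ee [0.6148 0.0839 0.2151] ang -12.04 rad 0.1011 tooldir -12.08 F_tool [ 0.81  0.32 -0.52] gap 0.5998630824393811 grip 0.0
red 319.9 212.6 303 337 197 229 898
[0.61303849 0.08517818 0.117     ] 0.09904228219226295 0.9504216592154142 874
```

View pics/w5.png

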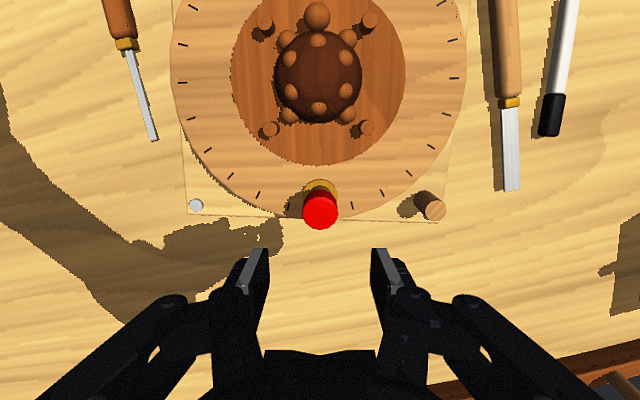

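The knob at (320,212) has the same image size as at the start from the same height. Its vertical force also unloaded at its starting height, so the pin is home at about 0.95 rad. The gripper is clear of everything.

```bash
python3 -c "
from rig import arm
print(arm.close_job())"
```

```text
the job is handed in; nothing more can be done
None
```

I drew the pin, turned the wheel anticlockwise to about 0.95 rad, found the next hole by feel, seated the pin fully home and let go. I handed the job in at about 14 s of the 45 s allowed; the hand-in gave no verdict back.

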